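# Clear the charging mat and tip the power bank onto it

## Robot

A 6-joint arm with a two-finger parallel gripper is mounted at the origin on the work surface. World frame = base frame: x ahead of the robot, y to its left, z up, the work surface at z = 0. Lengths are in m, angles in rad, forces in N, time in s.
With the tool pointing down it reaches from about 0.325 to 0.925 m from the base axis. Payload 3.1 kg.
Tool frame: the origin (TCP) lies at the very end of the fingers, on their centre line; the grasp point (between the pads) lies 19 mm behind it; x points along the fingers, z is the direction in which the jaws open and shut, and the axes are right-handed (so a half turn about x gives the same grasp; the last joint's range is limited). The gripper opens to 85 mm and grips with 20 to 120 N. Pads are 22 mm wide; open, the fingers measure 114 mm over their backs; the gripper's body (76 mm by 85 mm) begins 54 mm behind the grasp point. The pads swing forward as they close: fully open they stand 13 mm farther back than shut.
Start: joints at [1.209, 0.217, 1.613, -0, 1.311, -0.112], TCP at [0.154, 0.606, 0.231] pointing down, gripper open.
Joint ranges: [-2.75, 2.75], [-0.78, 2.1], [0.31, 2.55], [-1.13, 4.27], [0.13, 2.63], [-2.58, 2.58]. Speed limits (rad/s): [2.79, 2.79, 3.14, 3.14, 3.14, 3.14].

## Interface

Orientations are given as a unit quaternion [w, x, y, z].
In Python, from plant import telemetry, cams, manip gives the robot as it stands. The module is installed in compiled form; this text tells all that it offers.
- The arm moves only by the shell command python3 -m pendant 'ROWS' [OPENING] [FORCE]. ROWS is text: rows parted by semicolons, each of 4 numbers parted by spaces: the shift along the tool's x, y, z in cm, then the turn about the tool's x in degrees. In form: x y z roll; .... A call has 1 to 20 rows; each row is the pose to reach, as a shift and turn from the pose measured when the call began, along the tool's axes at that moment; what a row does not reach only later rows make up. A row lasts 1/10 s, in which the tool goes at most 50 mm and 8.59 degrees, less where a joint would pass 70% of its speed; a pose out of reach is approached as far as the arm can. A call with a gripper value outside its range is refused whole. OPENING is the opening in per cent of the stroke, from 0 (shut) to 100 (fully open), set as the call begins (- or left out, the last holds). The fingers move at their own pace and stop on an object; FORCE is the grip in N (left out, the last holds). Time passes only in rows, so rows that repeat a pose let the fingers close. It gives the time, the measured TCP pose, the force and the opening at its end, in the units of the state.
- telemetry.sense(): the state, without advancing time (a new reading comes with each control period).
- cams.capture(name): name is "scene" or "top" or "wrist"; returns a dict with "frame" (480x640x3 uint8, red, green, blue), "camera_matrix" (3x3 intrinsics, pixels), "distortion" ([k1, k2, p1, p2, k3] as OpenCV has them; the pictures are not rectified), "cam_to_world" (4x4, takes a point from camera to world coordinates); the wrist camera has in their place "hand_eye" (4x4, takes a point from camera to tool coordinates, whose origin is the TCP and whose axes are the tool frame's). Camera axes: x right, y up, looking along -z (the intrinsics and any distortion apply to the point x, -y, -z); pixel columns grow to the right and rows downward; lengths in m; the calibration is good to about 2 mm. A picture is of the moment at which its call begins: read the wrist's pose just before it. There is no depth.
- manip.close_job(): hands the job in, once; it reports no verdict.
The state is a dict: "time": time; "joints": joint angles; "qd": joint speeds; "tau": joint torques, N m; "position": TCP position; "ee_rot": TCP orientation; "ft_force": force on the tool from outside, world axes, zero at the start; "ft_torque": the same for the moment, N m; "grip_width": finger opening in m.
Only numpy, scipy, OpenCV 4.12 (cv2) and the standard library are available. Lean on these libraries where they do the work, as an engineer would, in place of code of your own. Each camera call takes 0.05 s, during which the arm holds its last target. There are 200 camera calls.

## Task

Put the power bank on to charge without picking anything up: first push the key fob right off the charging mat with a fingertip, so that at least a finger's width of bare shelf lies between fob and mat and the fob stays on the shelf. Then push the standing power bank near its top so that it topples onto the mat and lies flat on its broad face, wholly inside the mat's white outline. Never lift or carry the fob or the power bank, and leave everything else on the shelf where it stands.

Things in the scene. Friction and masses are not known exactly. Their poses are not given: they have to be found in the camera images.
- mat: Charging mat: dark rubber sheet fixed flush on the steel shelf (under 1 mm, no obstacle), 120 mm along its x by 200 mm along its y, with a 3 mm white outline along its very edge and a white charging disc 56 mm across flush at its middle. Origin at its middle, z up, x roughly away from the robot. It lies to the robot's left or right. The power bank stands at its +y (left) end.
- bank: Grey plastic power bank, 70 mm (its x) by 27 mm (its y, thickness) by 140 mm (its z, height), 0.27 to 0.45 kg, standing loose on its small end at the mat's +y border, a broad face towards the mat's middle. Origin at the centre of the underside. Pushed near the top along its thickness it pivots on its bottom edge and falls after 11 degrees; toppled square on towards the mat's middle from there it fits the outline.
- bank_center (a point): Centre of the power bank (70 mm above its underside while standing, 13.5 mm above the shelf when lying flat).
- bank_corner_a (a point): Corner of the power bank's broad outline at half its thickness: bottom end, -x edge.
- bank_corner_b (a point): Corner of the power bank's broad outline at half its thickness: bottom end, +x edge.
- bank_corner_c (a point): Corner of the power bank's broad outline at half its thickness: top end, -x edge.
- bank_corner_d (a point): Corner of the power bank's broad outline at half its thickness: top end, +x edge.
- fob: Red plastic car-key fob lying on the mat, 12 mm thick, 36 mm wide along its y and about 54 mm long along its x with a small steel loop at one end, 40 g, loose. Origin at its underside, under its middle.
- fob_center (a point): Centre of the fob, 6 mm above its underside. The shelf is bare for at least 120 mm beyond the -y half of the mat's -x long side (the side towards the robot).
- canister: Bystander: screw-top aluminium canister, 49 mm across, 90 mm tall, standing 50 mm or more beyond the mat's -y end. Origin under its middle.
- flashlight: Bystander: black plastic flashlight standing on its head, 42 mm across at the foot, 125 mm tall, 50 mm or more beyond the mat's +x long side. Origin under its middle.
- pen_cup: Bystander: grey cup of pens, 78 mm across, 95 mm tall (pens to 165 mm). Origin under its middle.
- coin_tray: Fixed square wooden coin tray, 110 mm wide, 18 mm tall. Origin under its middle.
- sanitizer: Bystander: small clear bottle, 42 mm across, 115 mm tall. Origin under its middle.
- glasses_case: Bystander: black glasses case, 62 by 160 by 44 mm, lying. Origin under its middle.

How it is judged:
On the way, in this order (a step that is already met when the one before it is completed fails the run):
1. the fob lies off the mat, on the shelf, while the power bank still stands ((x of fob_center in the frame of mat below -0.088 m or x of fob_center in the frame of mat above 0.088 m or y of fob_center in the frame of mat below -0.128 m or y of fob_center in the frame of mat above 0.128 m) and height (world z) of fob_center below 0.02 m and angle between bank's own z axis and vertical below 0.1 rad and linear speed of fob below 0.03 m/s), for 0.2 s.
2. the power bank lies flat inside the outline (height (world z) of bank_center below 0.018 m and angle between bank's own z axis and vertical between 1.48 and 1.66 rad and x of bank_corner_a in the frame of mat between -0.062 and 0.062 m and y of bank_corner_a in the frame of mat between -0.102 and 0.102 m and x of bank_corner_b in the frame of mat between -0.062 and 0.062 m and y of bank_corner_b in the frame of mat between -0.102 and 0.102 m and x of bank_corner_c in the frame of mat between -0.062 and 0.062 m and y of bank_corner_c in the frame of mat between -0.102 and 0.102 m and x of bank_corner_d in the frame of mat between -0.062 and 0.062 m and y of bank_corner_d in the frame of mat between -0.102 and 0.102 m), for 0.2 s.
At the end, for the whole second after the job is handed in: The power bank lies at rest flat on a broad face (long axis within about 5 degrees of level, centre below 18 mm) with all its corners inside the mat's outline (2 mm slack); the fob lies at rest on the shelf, its centre at least 28 mm outside the mat's edge (all of step 2 and (x of fob_center in the frame of mat below -0.088 m or x of fob_center in the frame of mat above 0.088 m or y of fob_center in the frame of mat below -0.128 m or y of fob_center in the frame of mat above 0.128 m) and height (world z) of fob_center below 0.02 m and linear speed of each of bank, fob below 0.01 m/s); the robot touches nothing.
It fails at once if the fob is lifted (height (world z) of fob_center above 0.035 m).
It fails at once if the fob leaves the shelf (height (world z) of fob_center below -0.02 m).
It fails at once if the power bank is lifted (height (world z) of bank_center above 0.085 m).
It fails at once if the power bank is down with its centre off the mat (height (world z) of bank_center below 0.045 m and (x of bank_center in the frame of mat below -0.06 m or x of bank_center in the frame of mat above 0.06 m or y of bank_center in the frame of mat below -0.1 m or y of bank_center in the frame of mat above 0.1 m)).
It fails at once if a bystander is shifted by more than 15 mm or tipped over (distance of any of canister, flashlight, pen_cup, sanitizer, glasses_case from where it was at the start of the episode above 0.015 m or angle between any of canister, flashlight, pen_cup, sanitizer, glasses_case's own z axis and vertical above 0.3 rad).
It also fails if it takes over 48 s, if anything falls off the work surface, if the arm or the gripper's body presses on something with over 40 N, if the wrist force passes 120 N, or if a joint passes its speed limit or range.

## Working session

There is one attempt and no reset: what is moved stays moved. The work goes in short steps, Python scripts to look and compute and a shell command to move; the robot and the scene stay as the last step left them, time stands still between calls to the robot, and variables do not carry over. Pictures are saved under pics/ and viewed, about 8 in all and at most 12, crops included, and the job is handed in when it is done.

```bash
mkdir -p pics; cat > h.py <<'E'
import numpy as np, cv2
from scipy.spatial.transform import Rotation as R
from plant import telemetry, cams, manip
def T():
    s=telemetry.sense(); M=np.eye(4); q=s["ee_rot"]; M[:3,:3]=R.from_quat([q[1],q[2],q[3],q[0]]).as_matrix(); M[:3,3]=s["position"]; return M
def cap(n):
    M=T(); c=cams.capture(n); 
    c["c2w"]=c["cam_to_world"] if "cam_to_world" in c else M@np.array(c["hand_eye"])
    np.savez("pics/%s.npz"%n,K=c["camera_matrix"],D=c["distortion"],c2w=c["c2w"],f=c["frame"])
    return c
def save(f,p): cv2.imwrite(p,np.ascontiguousarray(f[:,:,::-1]))
def ray(n,uv,z):
    c=np.load("pics/%s.npz"%n); p=cv2.undistortPoints(np.array(uv,float).reshape(-1,1,2),c["K"],c["D"]).reshape(-1,2)
    d=np.c_[p[:,0],-p[:,1],-np.ones(len(p))]@c["c2w"][:3,:3].T; o=c["c2w"][:3,3]
    return o+d*((np.broadcast_to(z,len(p))-o[2])/d[:,2])[:,None]
def proj(n,X):
    c=np.load("pics/%s.npz"%n); X=np.atleast_2d(X); q=(X-c["c2w"][:3,3])@c["c2w"][:3,:3]
    return cv2.projectPoints(q*[1,-1,-1],np.zeros(3),np.zeros(3),c["K"],c["D"])[0].reshape(-1,2)
E
python3 - <<'E'
from h import *
np.set_printoptions(precision=3,suppress=True)
for n in("top","scene"):
    c=cap(n); save(c["frame"],"pics/%s0.png"%n); print(c["c2w"])
print(T()); s=telemetry.sense(); print(s["time"],s["grip_width"])
E
```

```text
[[-0.058  0.976 -0.209  0.377]
 [-0.998 -0.058  0.006  0.05 ]
 [-0.006  0.209  0.978  1.208]
 [ 0.     0.     0.     1.   ]]
[[ 0.839 -0.431  0.333  1.03 ]
 [ 0.544  0.68  -0.491 -0.559]
 [-0.015  0.593  0.805  1.089]
 [ 0.     0.     0.     1.   ]]
[[-0.001 -0.969  0.247  0.154]
 [-0.002  0.247  0.969  0.605]
 [-1.     0.    -0.002  0.23 ]
 [ 0.     0.     0.     1.   ]]
0.1 0.0852765912715891
```

View pics/top0.png

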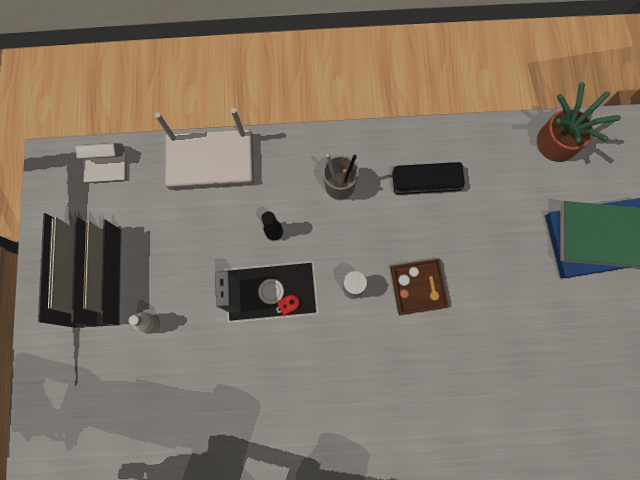

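View pics/scene0.png

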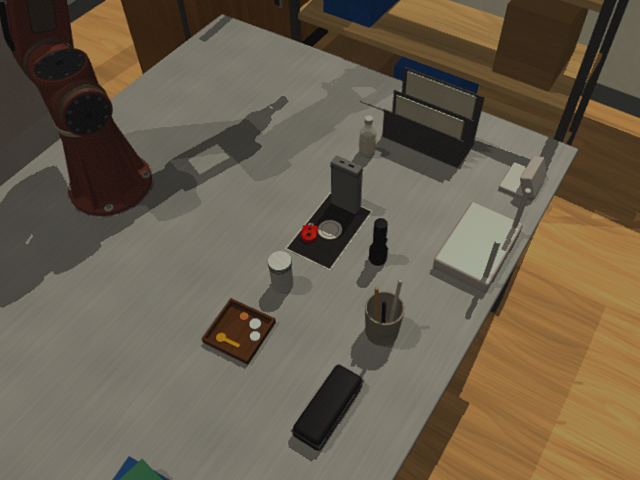

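The top view shows the mat at about (228–316, 263–320), the bank at its left end near (222, 290) and the fob at (289, 305). I'll enlarge that area.

```bash
python3 - <<'E'
from h import *
a=np.load("pics/top.npz")["f"][250:330,200:330]; save(cv2.resize(a,None,fx=6,fy=6,interpolation=cv2.INTER_CUBIC),"pics/t1.png")
a=np.load("pics/scene.npz")["f"][150:275,275:400]; save(cv2.resize(a,None,fx=4.8,fy=4.8,interpolation=cv2.INTER_CUBIC),"pics/s1.png")
E
```

```text
(no output)
```

View pics/t1.png

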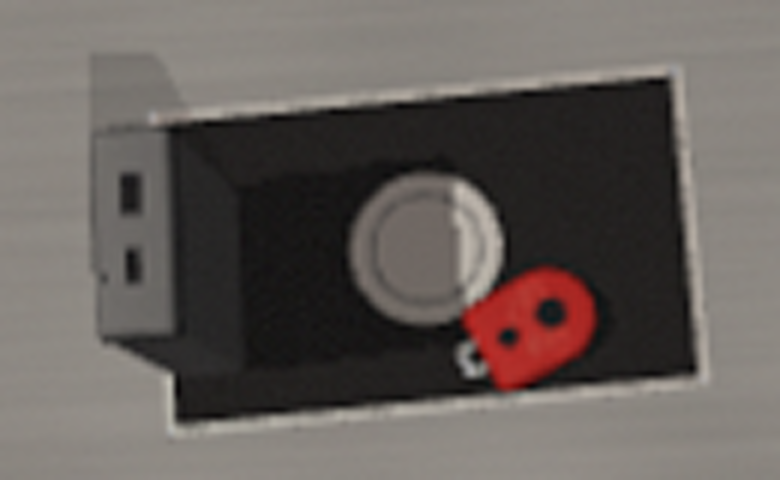

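View pics/s1.png

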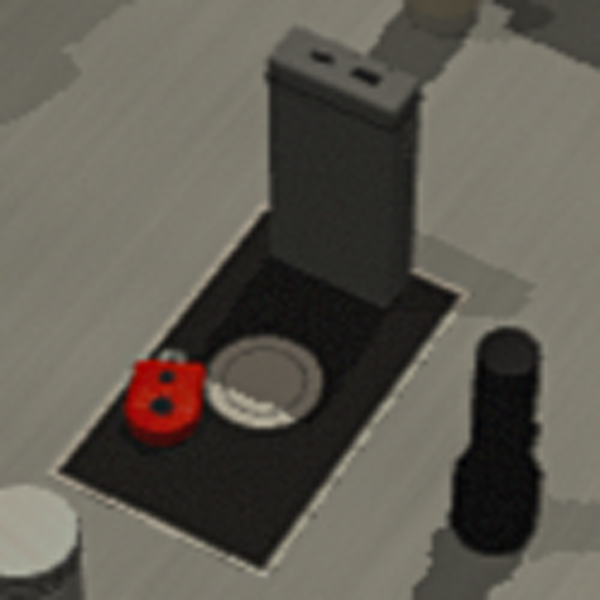

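```bash
python3 - <<'E'
from h import *
np.set_printoptions(precision=4,suppress=True)
def tp(l): return (np.array(l,float)+.5)/6-.5+[200,250]
def sp(l): return (np.array(l,float)+.5)/4.8-.5+[275,150]
m=ray("top",tp([(150,114),(683,67),(706,380),(170,436)]),0)[:,:2]; print("mat top",m,m.mean(0),np.linalg.norm(m-np.roll(m,1,0),axis=1))
m2=ray("scene",sp([(468,293),(265,573),(52,472),(266,208)]),0)[:,:2]; print("mat scene",m2,m2.mean(0))
def fr(m):
    y=m[0]+m[3]-m[1]-m[2]; a=np.arctan2(-y[0],y[1]); return m.mean(0),a
c,a=fr(m);print("yaw",np.degrees(a),np.degrees(fr(m2)[1]))
Rm=np.array([[np.cos(a),-np.sin(a)],[np.sin(a),np.cos(a)]])
def show(t,X,c=c): print(t,X[:,:2],"\n in mat mm",(X[:,:2]-c)@Rm*1000)
show("bank top T",ray("top",tp([(95,128),(173,128),(178,333),(100,336)]),.14))
show("bank base T",ray("top",tp([(240,183),(245,368)]),0))
show("bank base S",ray("scene",sp([(275,252),(388,305)]),0),fr(m2)[0])
show("bank top S",ray("scene",sp([(295,28),(420,88),(393,120),(268,72)]),.14),fr(m2)[0])
show("fob T: center,tip, loop",ray("top",tp([(530,328),(590,283),(470,358)]),.012))
show("fob S",ray("scene",sp([(165,395),(170,355)]),.012),fr(m2)[0])
E
```

```text
mat top [[0.6014 0.273 ]
 [0.6075 0.0724]
 [0.4899 0.0702]
 [0.4808 0.2681]] [0.5449 0.1709] [0.1207 0.2007 0.1176 0.1981]
mat scene [[0.6017 0.2715]
 [0.6083 0.0752]
 [0.4914 0.0703]
 [0.4863 0.2657]] [0.5469 0.1707]
yaw 2.1800985417428502 1.7285341489390924
bank top T [[0.5717 0.2655]
 [0.5702 0.2396]
 [0.5021 0.2394]
 [0.5026 0.265 ]] 
 in mat mm [[ 30.4017  93.4744]
 [ 27.8953  67.6573]
 [-40.1596  70.0707]
 [-38.6956  95.6102]]
bank base T [[0.5733 0.2399]
 [0.5042 0.2398]] 
 in mat mm [[ 30.9823  67.8363]
 [-38.0631  70.3989]]
bank base S [[0.5062 0.2432]
 [0.5722 0.2437]] 
 in mat mm [[-37.966   73.9687]
 [ 28.0255  71.9689]]
bank top S [[0.5064 0.262 ]
 [0.5758 0.2596]
 [0.5758 0.2356]
 [0.5113 0.2311]] 
 in mat mm [[-36.9814  92.7726]
 [ 32.2492  87.6916]
 [ 31.3753  63.7972]
 [-33.2722  61.7022]]
fob T: center,tip, loop [[0.5115 0.1333]
 [0.5267 0.1105]
 [0.5018 0.1556]] 
 in mat mm [[-34.8247 -36.3822]
 [-20.4747 -59.6574]
 [-43.6491 -13.6531]]
fob S [[0.5164 0.1299]
 [0.5047 0.1517]] 
 in mat mm [[-32.0137 -39.606 ]
 [-42.9261 -17.4106]]
```

The mat centre is about (0.546, 0.171), yaw about 2°. The bank centre is about (0.5375, 0.2525) with its back face at y≈0.266. The fob is at about (0.513, 0.132). I'll move above a point just beyond the fob on its +x side, with the gripper shut.

```bash
python3 -m pendant '0 -2 -1.4 -1; 0 -5 -3.5 -2; 0 -9 -6.3 -3; 0 -13 -9 -4; 0 -17 -12 -5; 0 -21 -14.7 -6; 0 -25 -17.5 -7; 0 -29 -20.3 -8; 0 -33 -23 -9; 0 -37 -26 -10; 0 -41 -28.8 -12; 0 -45 -31.6 -14; 0 -48 -33.7 -16; 0 -50 -35.2 -16; 0 -51.3 -36 -16; 0 -51.3 -36 -16; 0 -51.3 -36 -16; 0 -51.3 -36 -16' 0 20
python3 - <<'E'
from h import *
np.set_printoptions(precision=4,suppress=True)
c=cap("wrist"); save(c["frame"],"pics/w1.png"); print(T()); print(np.array(c["hand_eye"]))
print(telemetry.sense()["joints"])
E
```

```text
time: 1.9
position: [0.5613, 0.1305, 0.2305]
ee_rot: [0.491, -0.508, 0.493, 0.508]
ft_force: [-0.6, 0.4, -0.6]
grip_width: -0.0001
[[-0.0014 -0.9995 -0.0313  0.5614]
 [-0.0017 -0.0313  0.9995  0.1305]
 [-1.      0.0015 -0.0017  0.2306]
 [ 0.      0.      0.      1.    ]]
[[ 0.0002  0.2801 -0.96   -0.1436]
 [ 0.001   0.96    0.2801  0.0711]
 [ 1.     -0.001  -0.0001  0.0009]
 [ 0.      0.      0.      1.    ]]
[ 0.1075  0.1161  1.7301 -0.0016  1.297  -1.4941]
```

View pics/w1.png

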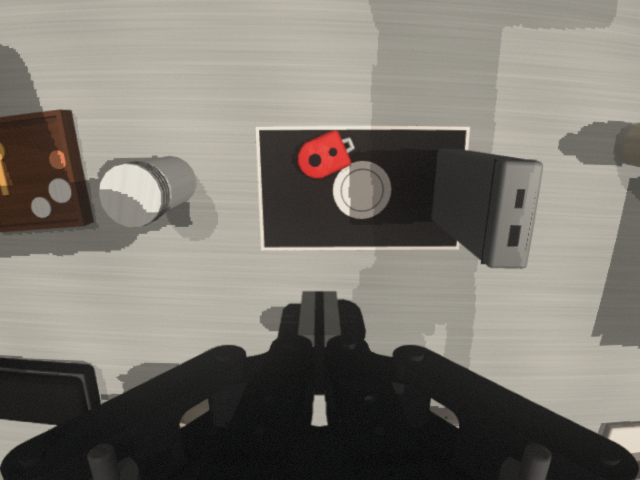

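The wrist view shows the mat square to the tool. The fob is at (324,156) with its loop at (348,146), and the front bottom edge of the bank runs (437,150)–(432,221).

```bash
python3 - <<'E'
from h import *
np.set_printoptions(precision=4,suppress=True)
m=ray("wrist",[(256.5,127),(469,128),(263,249)],0); print(m); c=(m[1]+m[2])[:2]/2; y=m[1]-m[0]; a=np.arctan2(-y[0],y[1]); print(c,np.degrees(a),np.linalg.norm(m[1]-m[0]),np.linalg.norm(m[2]-m[0]))
print("disc",ray("wrist",[(362,190)],0))
print("fob c, +x-most, loop, round end",ray("wrist",[(325,156),(325,180),(348,145),(299,163)],.012))
print("bank base",ray("wrist",[(437,150),(432,221)],0)); print("bank top",ray("wrist",[(497,159),(542,161),(526,268),(484,265)],.14))
E
```

```text
[[0.4899 0.0705 0.    ]
 [0.4833 0.2699 0.    ]
 [0.6089 0.0759 0.    ]]
[0.5461 0.1729] 1.8859496042140966 0.1995614583080205 0.11912254413225554
disc [[0.5459 0.1722 0.    ]]
fob c, +x-most, loop, round end [[0.5139 0.1351 0.012 ]
 [0.5359 0.1359 0.012 ]
 [0.5033 0.1557 0.012 ]
 [0.521  0.1114 0.012 ]]
bank base [[0.505  0.2414 0.    ]
 [0.5742 0.244  0.    ]]
bank top [[0.5032 0.2369 0.14  ]
 [0.5029 0.2656 0.14  ]
 [0.5722 0.2676 0.14  ]
 [0.5709 0.2387 0.14  ]]
```

```bash
python3 -m pendant '3 0 0.3 0; 7 0 0.3 0; 11 0 0.3 0; 15 0 0.3 0; 18 0 0.3 0; 20 0 0.3 0; 21 0 0.3 0; 22 0 0.3 0; 22.4 0 0.3 0; 22.4 0 0.3 0; 22.4 0 0.3 0'
python3 -m pendant '0 0.4 0 0; 0 0.8 0 0; 0 1.2 0 0; 0 1.6 0 0; 0 2 0 0; 0 2.4 0 0; 0 2.8 0 0; 0 3.2 0 0; 0 3.6 0 0; 0 4 0 0; 0 4.4 0 0; 0 4.8 0 0; 0 5.2 0 0; 0 5.6 0 0; 0 6 0 0; 0 6.4 0 0; 0 6.4 0 0'
python3 - <<'E'
from h import *
c=cap("wrist"); save(c["frame"],"pics/w2.png"); print(T()[:3,3])
E
```

```text
time: 3.05
position: [0.562, 0.1333, 0.0077]
ee_rot: [-0.492, 0.508, -0.492, -0.507]
ft_force: [0.8, 0.8, -0.4]
grip_width: 0.0002
time: 4.75
position: [0.4971, 0.1313, 0.0075]
ee_rot: [-0.492, 0.508, -0.493, -0.508]
ft_force: [0.3, 0.7, -0.3]
grip_width: -0.0003
[0.49752902 0.13133564 0.00758248]
```

View pics/w2.png

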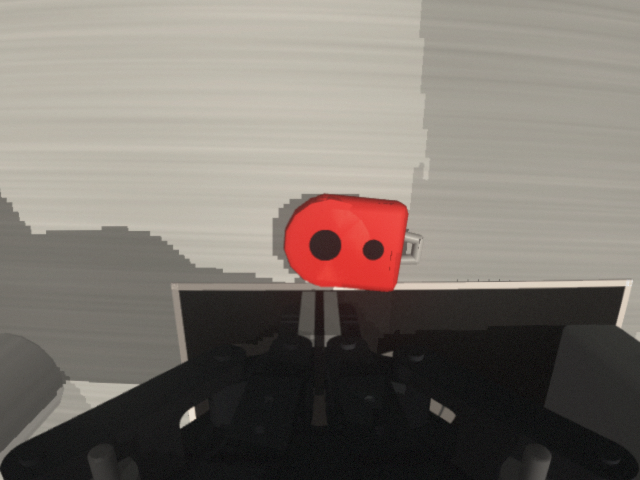

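The fob lies flush on the fingertip but about 10 mm to the +y side of it. I'll back off slightly, recentre, and push the remaining distance.

```bash
python3 -m pendant '0 -0.5 0 0; 0 -0.6 0.5 0; 0 -0.6 1 0; 0 -0.3 1 0; 0 0 1 0; 0 0.4 1 0; 0 0.8 1 0; 0 1.2 1 0; 0 1.6 1 0; 0 2 1 0; 0 2.4 1 0; 0 2.8 1 0; 0 3.2 1 0; 0 3.3 1 0; 0 2.8 1 0; 0 1.5 1 0; 0 1.5 1 0'
python3 - <<'E'
from h import *
c=cap("wrist"); save(c["frame"],"pics/w3.png"); print(T()[:3,3])
E
```

```text
time: 6.5
position: [0.4855, 0.141, 0.0085]
ee_rot: [-0.493, 0.509, -0.491, -0.506]
ft_force: [-0.5, 0.8, 0.2]
grip_width: -0.0004
[0.48431891 0.14095854 0.00811155]
```

View pics/w3.png

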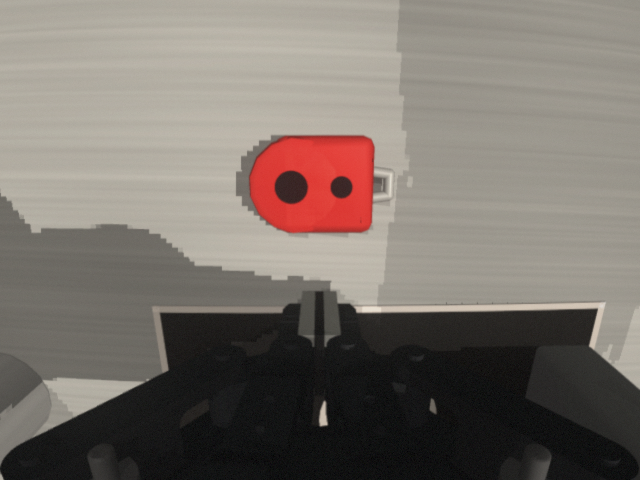

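```bash
python3 - <<'E'
from h import *
f=ray("wrist",[(313,185),(313,233)],[.012,0.006])[:,:2]; a=np.radians(1.9); Rm=np.array([[np.cos(a),-np.sin(a)],[np.sin(a),np.cos(a)]])
print(f,(f-[.546,.172])@Rm); print(ray("wrist",[(320,308)],0))
E
```

```text
[[0.43413773 0.13819965]
 [0.45371393 0.13864889]] [[-0.11292143 -0.03007296]
 [-0.09334109 -0.03027301]]
[[0.48870565 0.1425303  0.        ]]
```

The fob is clear, at mat x ≈ −0.112. Now I'll go up, over and behind the bank.

```bash
python3 -m pendant '-2 -0.3 0 0; -5 -0.3 0 0; -9 -0.3 0 0; -13 -0.3 0 0; -17 -0.3 0 0; -20 -0.3 0 0; -21.2 -1 1 0; -21.2 -2.5 4 0; -21.2 -4 8 0; -21.2 -5 12 0; -21.2 -5.7 15 0; -21.2 -5.7 16.7 0; -21.2 -5.7 16.7 0; -21.2 -5.7 16.7 0'
python3 -m pendant '2 0 0 0; 5 0 0 0; 7.5 0 0 0; 9 0 0 0; 9.8 0 0 0; 9.8 0 0 0; 9.8 0 0 0'
python3 - <<'E'
from h import *
c=cap("wrist"); save(c["frame"],"pics/w4.png"); print(T()[:3,3])
E
```

```text
time: 7.95
position: [0.5351, 0.3091, 0.2196]
ee_rot: [-0.492, 0.509, -0.492, -0.507]
ft_force: [0.7, -0.9, 0.5]
grip_width: 0.0001
time: 8.65
position: [0.5362, 0.3088, 0.1228]
ee_rot: [-0.492, 0.509, -0.492, -0.506]
ft_force: [-0.3, 0.1, 0.7]
grip_width: -0.0
[0.53647137 0.30906622 0.12326531]
```

View pics/w4.png

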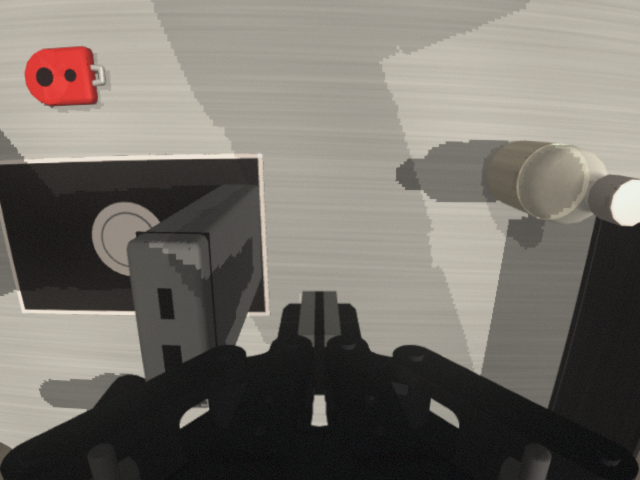

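The finger stands behind the bank with its top clear of the knuckles. I'll push slowly along −y.

```bash
python3 -m pendant '0 0 -0.8 0; 0 0 -1.6 0; 0 0 -2.1 0; 0 0 -2.5 0; 0 0 -2.9 0; 0 0 -3.3 0; 0 0 -3.7 0; 0 0 -4.1 0; 0 0 -4.5 0; 0 0 -4.9 0; 0 0 -5.3 0; 0 0 -5.7 0; 0 0 -6.1 0; 0 0 -6.4 0; 0 0 -6.4 0; 0 0 -6.4 0; 0 0 -6.4 0; 0 0 -6.4 0'
python3 - <<'E'
from h import *
c=cap("wrist"); save(c["frame"],"pics/w5.png"); print(T()[:3,3])
c=cap("scene"); save(cv2.resize(c["frame"][130:310,220:420],None,fx=3,fy=3),"pics/s5.png")
E
```

```text
time: 10.5
position: [0.5385, 0.2452, 0.1234]
ee_rot: [-0.493, 0.509, -0.492, -0.506]
ft_force: [-0.2, -0.1, -0.5]
grip_width: -0.0
[0.53843377 0.24525228 0.12338098]
```

View pics/w5.png

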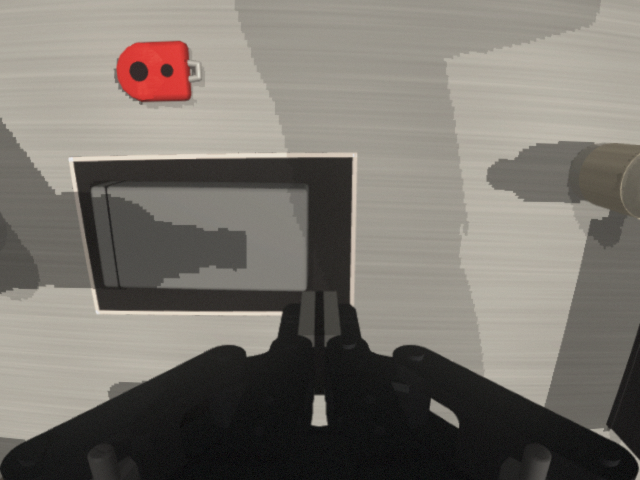

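The bank lies flat inside the outline: its top face spans (92–308, 185–290) and the mat (70–357, 155–313). I'll raise the hand and check the numbers.

```bash
python3 -m pendant '-2 0 0 0; -5 0 0 0; -8 0 0 0; -10 0 0 0; -10 0 0 0; -10 0 0 0; -10 0 0 0; -10 0 0 0'
python3 - <<'E'
from h import *
a=np.radians(1.9); Rm=np.array([[np.cos(a),-np.sin(a)],[np.sin(a),np.cos(a)]])
print(((ray("wrist",[(92,187),(307,185),(308,290),(104,288)],.027)[:,:2]-[.546,.172])@Rm*1000).round(1))
print(((ray("wrist",[(155,71)],.012)[:,:2]-[.546,.172])@Rm*1000).round(1))
c=cap("wrist"); f1=c["frame"]; print(T()[:3,3]); c2=cap("scene")
save(np.hstack([cv2.resize(f1,(400,300)),cv2.resize(c2["frame"][130:310,200:440],(400,300))]),"pics/f.png")
E
```

```text
time: 11.4
position: [0.5368, 0.245, 0.2211]
ee_rot: [-0.491, 0.509, -0.493, -0.507]
ft_force: [0.4, 0.4, -0.2]
grip_width: 0.0001
[[-42.  -70.6]
 [-42.1  66.9]
 [ 28.2  66.9]
 [ 27.6 -73.7]]
[[-112.2  -28. ]]
[0.53702381 0.2450548  0.22138325]
```

View pics/f.png

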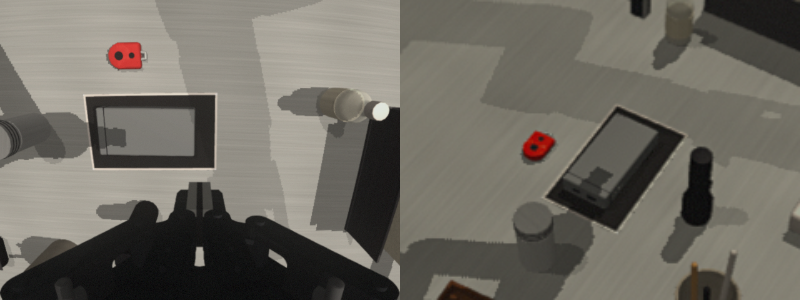

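Both views show the bank flat and well inside the outline, the fob clear of the mat, and the bystanders in view still standing. Handing in.

```bash
python3 -c "
from plant import manip; print(manip.close_job())"
```

```text
the job is handed in; nothing more can be done
None
```

The job is handed in at about 11.5 s on the robot's clock. I pushed the fob off the mat towards the robot with the shut fingertips, recentring once part-way. Then I pushed the standing power bank near its top so that it toppled onto the mat, and raised the hand clear.

Last checks, from the wrist camera:
- **Power bank:** it lies flat, with its corners at mat x from −42 to +28 mm and y from −74 to +67 mm. The outline is at ±60 and ±100 mm.
- **Fob:** its centre is at mat x ≈ −112 mm, about 52 mm outside the edge, and it lies on the shelf.
- **Bystanders:** the canister, flashlight, sanitizer and pen cup were in the last pictures and looked undisturbed, but I did not measure their positions. The glasses case was not in the last pictures. The arm's path stayed well away from it.

No check failed. The top and scene cameras put the mat centre and bank within about 2–4 mm of the wrist camera's figures. They differed by up to about 2° on the bank's angle, which did not matter given the margins. `close_job` reports no verdict.

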